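# Point out the missing fan screw and its replacement

## Task

Show a colleague how to finish the fan: first push the lever of the switch block over to its other end, so that the fan is safely off. Then point from straight above at the one boss on the fan's rim that has no screw, fingertips a few centimetres above it, for at least two seconds, rise well clear, and point in the same way at the tray compartment that holds the screws for at least two seconds, finishing while still pointing there. Touch nothing but the switch, pick nothing up, and point at no other boss or compartment.

Things in the scene. Friction and masses are not known exactly. Their poses are not given: they have to be found in the camera images.
- fan: small grey plastic table fan head lying loose on its back on the rubber mat (mat top is 8 mm above the work surface), wire guard facing up: a round shroud 148 mm across and 58 mm high with four upright round bosses (32 mm across, tops 58 mm above the mat) outside its rim, 90 degrees apart, 90 mm from the fan's axis. Origin: centre of the underside; z up; the x axis points to the boss without a screw. Highest points are the screw heads, 67 mm above the mat.
- empty_boss (a point): centre of the top face of the boss that has NO screw: an open dark hole 16 mm across in the grey boss, 58 mm above the mat. Its z axis points up. This is the boss to point at.
- screwed_boss_a (a point): centre of the top face of a boss with its screw in: a round steel screw head 22 mm across stands 9 mm above this point. Not to be pointed at.
- screwed_boss_b (a point): as screwed_boss_a, the boss opposite the empty one
- screwed_boss_c (a point): as screwed_boss_a, the last of the three bosses with a screw
- tray: loose blue plastic screw tray, 210 mm long (its x) by 82 mm wide (its y), rim 25 mm above its underside, walls 3 mm, with two cross walls that make three equal compartments in a row along its x, each about 66 by 76 mm, centres at x = -69, 0 and +69 mm. Origin: centre of the underside; z up.
- screws: the three steel screws (round heads 22 mm across, 34 mm long overall, lying down, 22 mm high) in one compartment of the tray: the compartment to point at. Any of the three compartments may hold them. Origin: on the compartment's floor (3 mm above the tray's underside) near the compartment's centre; z up, so the tray's rim is 22 mm above it.
- nuts: five hexagon nuts (18 mm across flats, 8 mm high) in another compartment; origin on the floor near that compartment's centre. Not to be pointed at.
- washers: five flat round washers (22 mm across, 2.5 mm thick) in the third compartment; origin on the floor near that compartment's centre. Not to be pointed at.
- switch_base: green plastic switch block fixed to the bench, 70 mm (its x) by 50 mm (its y) by 25 mm high. Origin: centre of the underside, on the mat; z up. The lever turns in the block's x-z plane about an axis along the block's y that lies 22 mm above the origin; it starts at or near its -x end and is to be pushed towards the block's +x.
- switch_tip (a point): centre of the green ball, 26 mm across, at the end of the switch lever (10 mm steel rod), 60 mm from the lever's axis; about 29 mm to the block's -x side of its middle and 75 mm above the mat at joint value 0, 82 mm above the mat when the lever is upright, and 29 mm to the +x side at joint value 1
- switch (a joint): angle of the switch lever, rad: 0 leans 0.5 rad from upright to the block's -x, 0.5 is upright, 1.0 is the stop at the other end (0.5 rad to the block's +x), which is off. Starts between 0 and 0.15. It stays where it is left and takes 1 to 2 N at the ball to move.
- spanner: loose chrome combination spanner, 175 mm long (its x), 30 mm wide, 9 mm high, on the mat beyond the fan and the tray, lying across; bystander, to be left alone. Origin: centre of the underside.
- vise: small grey bench vise, fixed, 130 mm (its x) by 85 mm (its y), 88 mm high, with a steel turning handle 104 mm long on its left side, at the left of the mat; bystander, to be left alone. Origin: centre of the underside.

How it is judged:
By the outcome, as a careful person would: the job done as asked, in the order asked, and still so for the second after the job is handed in, with the robot touching nothing.
It also fails if it takes over 56 s, if anything falls off the work surface, if the arm or the gripper's body presses on something with over 40 N, if the wrist force passes 120 N, or if a joint passes its speed limit or range.

## Robot

A 7-joint arm with a two-finger parallel gripper is mounted at the origin on the work surface. World frame = base frame: x ahead of the robot, y to its left, z up, the work surface at z = 0. Lengths are in m, angles in rad, forces in N, time in s.
With the tool pointing down it reaches from about 0.35 to 0.9 m from the base axis. Payload 8.1 kg.
Tool frame: the origin (TCP) lies midway between the tips of the shut fingers; the grasp point (between the pads) lies 19 mm behind it; z points along the fingers, y is the line along which they close (so a half turn about z gives the same grasp; the last joint's range is limited). The gripper opens to 92 mm and grips with 3 to 60 N. Pads are 19 mm wide; open, the fingers measure 130 mm over their backs; the gripper's body (75 mm by 190 mm) begins 47 mm behind the grasp point.
Start: joints at [-1.392, 0.434, 0.025, 1.573, -0.012, 1.134, -0.075], TCP at [0.174, 0.6, 0.227] pointing down, gripper open.
Joint ranges: [-2.62, 2.62], [-0.44, 2.09], [-1.27, 1.32], [0.08, 2.57], [-1.32, 4.46], [0.12, 2], [-2.74, 2.74]. Speed limits (rad/s): [2.22, 2.22, 3.01, 3.01, 3.14, 3.14, 3.14].

## Interface

Orientations are given as a rotation vector (axis times angle).
In Python, from cell import arm gives the robot as it stands.
- The arm moves only by the tool move_arm, never from a script. Its argument "motion" is a list of rows, each an object of numbers: "tx", "ty", "tz": the shift along the tool's x, y, z normalised to -1 to 1, where 1 is 1000 mm; "twist": the turn about the tool's z normalised to -1 to 1, where 1 is pi/2 rad. In form: [{"tx": .., "ty": .., "tz": .., "twist": ..}, ...]. A call has 1 to 12 rows; each row shifts and turns the commanded pose from where the row before left it, along the tool's axes as they then stand; what a row does not reach is not made up. A row lasts 1/10 s, in which the tool goes at most 50 mm and 8.59 degrees, less where a joint would pass 70% of its speed; a pose out of reach is approached as far as the arm can. A call with a number of a shift or a turn outside -1 to 1 is refused whole. A call with a gripper value outside its range is refused whole. "gripper" is the gripper's target within -1 to 1 (shut at 1, half-way at 0, fully open at -1), set as the call begins (left out, the last holds). The fingers move at their own pace and stop on an object; "squeeze" is the grip in N (left out, the last holds). Time passes only in rows, so rows that do not move let the fingers close. It gives the time, the measured TCP pose, the force, the opening and the grip force at its end, in the units of the state.
- arm.observe(): the state, without advancing time (a new reading comes with each control period).
- arm.get_image(name): name is "scene" or "top" or "wrist"; returns the picture (384x512x3 uint8, red, green, blue); there is no depth.
- arm.calibration(name): a dict with "K" (3x3 intrinsics, pixels), "T" (4x4, takes a point from camera to world coordinates). Camera axes: x right, y down, z forward; pixel columns grow to the right and rows downward; lengths in m; the calibration is good to about 2 mm. A picture is of the moment at which its call begins: read the wrist's pose just before it. calibration takes no time and is no camera call; for the wrist camera it gives the pose at the moment of the call.
- arm.sign_off(): hands the job in; it is judged then, once.
Trained networks look in the newest picture that a camera, given by its name, has taken for a name from the list of things; names that differ only in an ending like _2 or _b are one class to them, and where a whole thing is asked for, a point or a joint stands for the part that bears it (a point fixed in the world has none). Each returns a list of dicts, best first, with "conf" (0 to 1); they miss things now and then, are a little off and sometimes report something else, mostly with a low value. They report only what shows in the picture. A call takes as long as a camera call.
- arm.look_for(camera, query): "point" ([column, row] as shares, 0 to 1, of the picture: columns of its width, rows of its height, amid what is visible of it).
- arm.regions_of(camera, query): "region" (384x512 bool, what is visible of it) and "point" ([column, row] as shares, 0 to 1, of the picture: columns of its width, rows of its height, amid what is visible of it).
- arm.place_of(camera, query): "point" ([column, row] as shares, 0 to 1, of the picture: columns of its width, rows of its height: a listed point, or the origin of a listed thing).
The state is a dict: "clock": time; "joints": joint angles; "dq": joint speeds; "joint_efforts": joint torques, N m; "position": TCP position; "ee_rot": TCP orientation; "force": force on the tool from outside, world axes, zero at the start; "ft_torque": the same for the moment, N m; "width": opening from 0.0 (shut) to 1.0 (fully open); "gripper_force": force on a finger pad.
Only numpy, scipy, OpenCV 4.12 (cv2) and the standard library are available. Lean on these libraries where they do the work, as an engineer would, in place of code of your own. Each camera call takes 0.05 s, during which the arm holds its last target. There are 200 camera calls.

## Working session

There is one attempt and no reset: what is moved stays moved. The work goes in short steps, Python scripts to look and compute and a tool call to move; the robot and the scene stay as the last step left them, time stands still between calls to the robot, and variables do not carry over. Pictures are saved under pics/ and viewed, at most 10 in all, crops included, and the job is handed in when it is done.

Besides the shell and the picture viewer there is one more tool, called by a JSON object that holds its "name" and its "arguments", one argument or row to a line. move_arm: Moves the arm, as the interface text tells. Scaled input: -1 to 1 covers 1000 mm each way for a shift and pi/2 rad each way for a turn. Its arguments: {"type":"object","properties":{"motion":{"type":"array","items":{"type":"object","properties":{"tx":{"type":"number"},"ty":{"type":"number"},"tz":{"type":"number"},"twist":{"type":"number"}}}},"gripper":{"type":"number"},"squeeze":{"type":"number"}},"required":["motion"]}

```bash
mkdir -p pics
cat > h.py <<'E'
from cell import arm
import numpy as np, cv2
from scipy.spatial.transform import Rotation as R
def ray(cam,p,z,c=None):
    c=c or arm.calibration(cam); K,T=np.array(c["K"]),np.array(c["T"])
    d=T[:3,:3]@np.linalg.solve(K,[p[0]*512,p[1]*384,1]); o=T[:3,3]
    return (o+d*(z-o[2])/d[2])[:3]
def save(cam,n):
    cv2.imwrite(f"pics/{n}.png",arm.get_image(cam)[:,:,::-1])
E
python3 - <<'E'
from h import *
s=arm.observe();print(s["clock"],s["position"],s["ee_rot"],s["force"])
a=arm.get_image("top");b=arm.get_image("scene")
cv2.imwrite("pics/t1.png",cv2.resize(a,(800,600))[:,:,::-1]);cv2.imwrite("pics/s1.png",b[:,:,::-1])
for cam in("top","scene"):
  for q,z in dict(empty_boss=.066,screwed_boss_a=.066,fan=.008,tray=.008,screws=.011,nuts=.011,washers=.011,switch_base=.008,switch_tip=.084,vise=.008,spanner=.008).items():
    for r in arm.place_of(cam,q)[:4]: print(cam,q,round(r["conf"],2),np.round(np.array(r["point"])*[512,384]),np.round(ray(cam,r["point"],z),3)[:2])
E
```

```text
0.0 [0.17373709 0.59984171 0.2259655 ] [-4.41283856e-01 -3.11038852e+00  2.41694474e-03] [-0.28648469 -0.22690043  0.59728341]
top empty_boss 0.7 [187. 229.] [0.508 0.24 ]
top screwed_boss_a 0.96 [254. 222.] [0.523 0.048]
top screwed_boss_a 0.84 [214. 195.] [0.603 0.162]
top screwed_boss_a 0.6 [221. 260.] [0.418 0.143]
top fan 0.89 [221. 226.] [0.516 0.148]
top fan 0.28 [387. 243.] [ 0.456 -0.349]
top tray 0.88 [317. 216.] [ 0.542 -0.141]
top screws 0.53 [320. 189.] [ 0.621 -0.153]
top nuts 0.61 [319. 239.] [ 0.473 -0.145]
top washers 0.76 [321. 217.] [ 0.537 -0.153]
top switch_base 0.67 [390. 240.] [ 0.466 -0.358]
top switch_tip 0.52 [397. 248.] [ 0.444 -0.35 ]
top vise 0.68 [125. 238.] [0.485 0.437]
top spanner 0.83 [254. 148.] [0.755 0.046]
top spanner 0.49 [317. 214.] [ 0.548 -0.144]
scene empty_boss 0.74 [261. 133.] [0.516 0.23 ]
scene screwed_boss_a 0.74 [228. 171.] [0.518 0.047]
scene screwed_boss_a 0.64 [273. 157.] [0.595 0.154]
scene screwed_boss_a 0.58 [221. 140.] [0.429 0.148]
scene fan 0.6 [246. 164.] [0.51  0.147]
scene tray 0.65 [198. 241.] [ 0.549 -0.146]
scene screws 0.49 [218. 256.] [ 0.615 -0.159]
scene screws 0.35 [283. 110.] [0.486 0.429]
scene nuts 0.55 [175. 227.] [ 0.474 -0.138]
scene washers 0.69 [194. 238.] [ 0.535 -0.144]
scene washers 0.19 [282. 109.] [0.482 0.435]
scene switch_base 0.74 [112. 293.] [ 0.463 -0.351]
scene switch_base 0.37 [229. 170.] [0.481 0.102]
scene switch_tip 0.69 [ 93. 273.] [ 0.445 -0.357]
scene vise 0.8 [281. 112.] [0.484 0.421]
scene spanner 0.7 [310. 220.] [0.762 0.043]
scene spanner 0.44 [195. 238.] [ 0.536 -0.142]
```

View pics/t1.png

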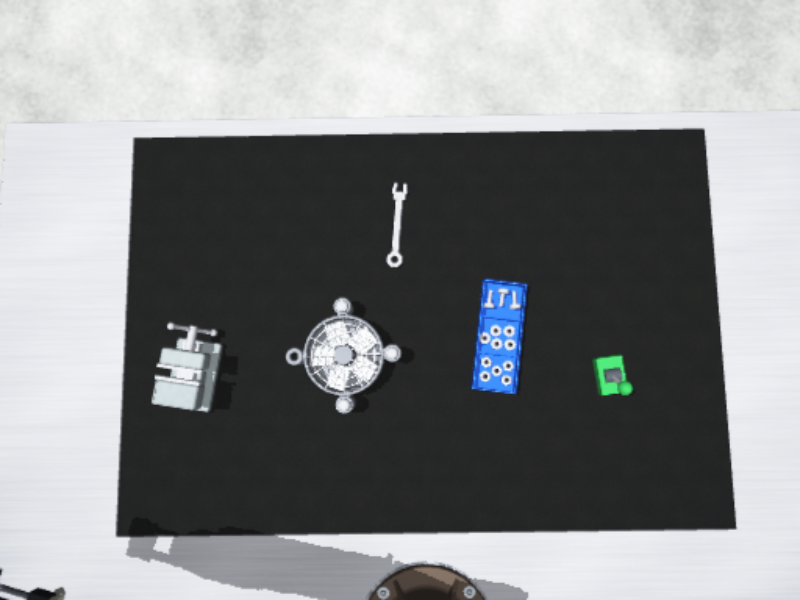

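View pics/s1.png

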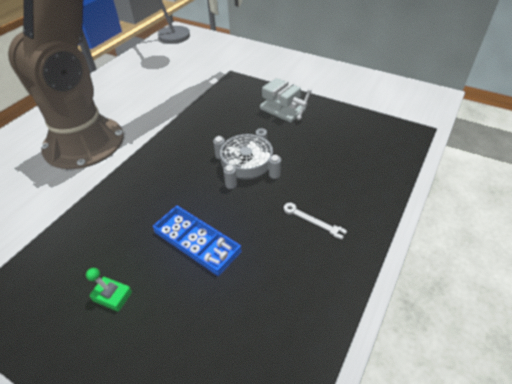

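Run:
```python
from h import *
r=arm.regions_of("top","switch_base")[0]["region"]
ys,xs=np.nonzero(r);print(xs.min(),xs.max(),ys.min(),ys.max())
im=cv2.imread("pics/t1.png");cv2.imwrite("pics/sw.png",cv2.resize(im[330:420,560:680],None,fx=6,fy=6,interpolation=2))
c=arm.calibration("top");print(np.array(c["T"])[:3,3]);print(R.from_rotvec(arm.observe()["ee_rot"]).as_matrix().round(3))
```

```text
380 405 228 252
[0.49273168 0.02773811 1.13944644]
[[-0.961  0.278  0.   ]
 [ 0.278  0.961  0.   ]
 [-0.     0.    -1.   ]]
```

View pics/sw.png

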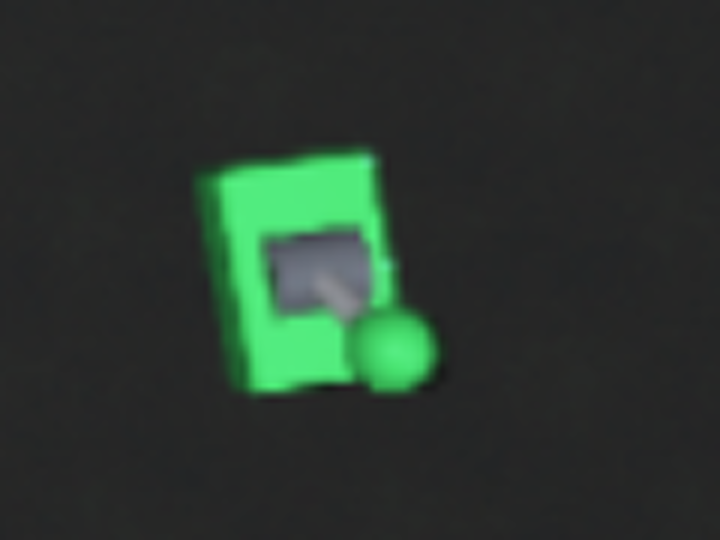

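The top view shows the empty ring boss on the left of the fan at (293,355) of 800x600. The screws are in the tray's far compartment at (502,298), the nuts and washers are in the other two, and the switch ball is at (625,388) on the robot-facing side of its block. I'll compute the block's yaw from its corners and plan the first leg.

```bash
cat >> h.py <<'E'
def go(target,yaw=None):
    s=arm.observe();p=np.array(s["position"]);M=R.from_rotvec(s["ee_rot"]).as_matrix()
    d=M.T@(np.array(target)-p)
    a=np.arctan2(M[1,0],M[0,0])
    t=0 if yaw is None else -((yaw-a+np.pi)%(2*np.pi)-np.pi)/(np.pi/2)
    print("t",s["clock"],"p",p.round(4),"xaxis yaw",round(a,3),"shift mm",(d*1000).round(1),"twist unit",round(t,4),"f",np.round(s["force"],1))
E
python3 - <<'E'
from h import *
f=lambda x,y,z:ray("top",((560+x/6)/800,(330+y/6)/600),z)[:2]
A,B,C=f(218,172,.033),f(375,152,.033),f(250,390,.033)
print(A,B,C,np.linalg.norm(A-B),np.linalg.norm(A-C),"yaw",np.arctan2(*(A-C)[::-1]),np.arctan2(*(A-B)[::-1])-np.pi/2,"centre",(B+C)/2)
print("ball",f(393,350,.084))
go([.42,.1,.227],np.pi+.1)
E
```

```text
[ 0.49673837 -0.32716146] [ 0.50221365 -0.37665186] [ 0.42914954 -0.3333514 ] 0.04979235501342908 0.06787167902715649 yaw 0.09132752434896876 0.11018510885452892 centre [ 0.4656816  -0.35500163]
ball [ 0.44317482 -0.35977811]
t 1.25 p [0.1738 0.6004 0.2268] xaxis yaw 2.86 shift mm [-3.756e+02 -4.121e+02 -3.000e-01] twist unit -0.2431 f [-0.2  0.2 -0.3]
```

{"name": "move_arm", "arguments": {
  "motion": [
    {"tx":-0.031,"ty":-0.034},
    {"tx":-0.031,"ty":-0.034},
    {"tx":-0.031,"ty":-0.034},
    {"tx":-0.031,"ty":-0.034},
    {"tx":-0.031,"ty":-0.034},
    {"tx":-0.031,"ty":-0.034},
    {"tx":-0.031,"ty":-0.034},
    {"tx":-0.031,"ty":-0.034},
    {"tx":-0.031,"ty":-0.034},
    {"tx":-0.031,"ty":-0.034},
    {"tx":-0.031,"ty":-0.034},
    {"tx":-0.031,"ty":-0.034}
  ],
  "gripper": 1
}}

```text
invalid input
```

```bash
python3 -c "
from h import *
go([.385,-.363,.227],np.pi+.1);print(arm.observe()['width'])"
```

```text
t 1.25 p [0.1738 0.6004 0.2268] xaxis yaw 2.86 shift mm [-4.708e+02 -8.666e+02 -3.000e-01] twist unit -0.2431 f [-0.2  0.2 -0.3]
0.9994122516408332
```

{"name": "move_arm", "arguments": {
  "motion": [
    {"tx":-0.031,"ty":-0.034,"tz":0,"twist":0},
    {"tx":-0.031,"ty":-0.034,"tz":0,"twist":0},
    {"tx":-0.031,"ty":-0.034,"tz":0,"twist":0},
    {"tx":-0.031,"ty":-0.034,"tz":0,"twist":0},
    {"tx":-0.031,"ty":-0.034,"tz":0,"twist":0},
    {"tx":-0.031,"ty":-0.034,"tz":0,"twist":0},
    {"tx":-0.031,"ty":-0.034,"tz":0,"twist":0},
    {"tx":-0.031,"ty":-0.034,"tz":0,"twist":0},
    {"tx":-0.031,"ty":-0.034,"tz":0,"twist":0},
    {"tx":-0.031,"ty":-0.034,"tz":0,"twist":0},
    {"tx":-0.031,"ty":-0.034,"tz":0,"twist":0},
    {"tx":-0.031,"ty":-0.034,"tz":0,"twist":0}
  ],
  "gripper": 1
}}

```text
clock: 2.45
position: [0.4183, 0.1033, 0.2271]
ee_rot: [0.441, 3.11, 0.001]
force: [0.2, 1.3, -0.4]
width: 0.022
gripper_force: 0.0
```

```bash
python3 -c "
from h import *
go([.385,-.363,.227],np.pi+.1);print(arm.observe()['width'])"
```

```text
t 2.45 p [0.4183 0.1033 0.2271] xaxis yaw 2.86 shift mm [-9.760e+01 -4.571e+02 -2.000e-01] twist unit -0.243 f [ 0.2  1.3 -0.4]
0.02153943662209814
```

{"name": "move_arm", "arguments": {
  "motion": [
    {"tx":-0.01,"ty":-0.046,"tz":0,"twist":0},
    {"tx":-0.01,"ty":-0.046,"tz":0,"twist":0},
    {"tx":-0.01,"ty":-0.046,"tz":0,"twist":0},
    {"tx":-0.01,"ty":-0.046,"tz":0,"twist":0},
    {"tx":-0.01,"ty":-0.046,"tz":0,"twist":0},
    {"tx":-0.01,"ty":-0.046,"tz":0,"twist":0},
    {"tx":-0.01,"ty":-0.046,"tz":0,"twist":0},
    {"tx":-0.01,"ty":-0.046,"tz":0,"twist":0},
    {"tx":-0.01,"ty":-0.046,"tz":0,"twist":0},
    {"tx":-0.01,"ty":-0.046,"tz":0,"twist":0},
    {"tx":0,"ty":0,"tz":0,"twist":-0.09},
    {"tx":0,"ty":0,"tz":0,"twist":-0.09}
  ]
}}

```text
clock: 3.65
position: [0.385, -0.3665, 0.2265]
ee_rot: [0.005, -3.141, 0.001]
force: [0.9, 0.5, 0.3]
width: 0.005
gripper_force: 0.0
```

{"name": "move_arm", "arguments": {
  "motion": [
    {"tx":0,"ty":0,"tz":0,"twist":-0.063},
    {"tx":0,"ty":0,"tz":0,"twist":0}
  ]
}}

```text
clock: 3.85
position: [0.3857, -0.3649, 0.2268]
ee_rot: [-0.159, 3.137, 0.0]
force: [-0.5, -0.0, 0.4]
width: 0.004
gripper_force: 0.0
```

```bash
python3 -c "
from h import *
c=arm.calibration('wrist');save('wrist','w1')
for q,z in(('switch_tip',.084),('switch_base',.008)):
  for r in arm.place_of('wrist',q)[:2]: print(q,r['conf'],np.array(r['point'])*[512,384],ray('wrist',r['point'],z,c))
go([.385,-.363,.079],np.pi+.1)"
```

```text
switch_tip 0.36 [255.5904 230.4   ] [ 0.45109003 -0.36010147  0.084     ]
switch_base 0.97 [254.1056 216.8832] [ 0.46663414 -0.36114644  0.008     ]
t 4.0 p [ 0.3858 -0.3646  0.2268] xaxis yaw -3.045 shift mm [  0.7   1.7 147.8] twist unit -0.0019 f [-0.7 -0.1 -1.1]
```

View pics/w1.png

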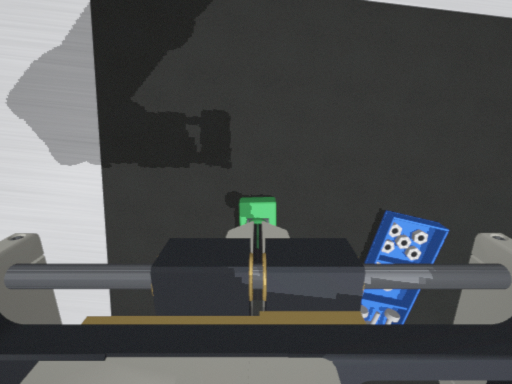

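The wrist view shows the block at (257,210), squarely in line with the shut fingers, so I'll descend behind the ball and push.

{"name": "move_arm", "arguments": {
  "motion": [
    {"tx":0,"ty":0,"tz":0.037,"twist":0},
    {"tx":0,"ty":0,"tz":0.037,"twist":0},
    {"tx":0,"ty":0,"tz":0.037,"twist":0},
    {"tx":0,"ty":0.002,"tz":0.037,"twist":0},
    {"tx":-0.015,"ty":0,"tz":0,"twist":0},
    {"tx":-0.015,"ty":0,"tz":0,"twist":0},
    {"tx":-0.008,"ty":0,"tz":0,"twist":0},
    {"tx":-0.008,"ty":0,"tz":0,"twist":0},
    {"tx":-0.008,"ty":0,"tz":0,"twist":0},
    {"tx":-0.008,"ty":0,"tz":0,"twist":0},
    {"tx":-0.008,"ty":0,"tz":0,"twist":0},
    {"tx":-0.008,"ty":0,"tz":0,"twist":0}
  ]
}}

```text
clock: 5.2
position: [0.4638, -0.3548, 0.0788]
ee_rot: [-0.157, 3.138, 0.0]
force: [-0.3, -0.3, 0.4]
width: 0.006
gripper_force: 0.6
```

{"name": "move_arm", "arguments": {
  "motion": [
    {"tx":-0.005,"ty":0,"tz":0,"twist":0},
    {"tx":0,"ty":0,"tz":0,"twist":0}
  ]
}}

```text
clock: 5.4
position: [0.469, -0.3541, 0.0785]
ee_rot: [-0.158, 3.137, 0.0]
force: [-0.1, 0.0, -0.4]
width: 0.004
gripper_force: 0.0
```

{"name": "move_arm", "arguments": {
  "motion": [
    {"tx":-0.004,"ty":0,"tz":0,"twist":0},
    {"tx":0,"ty":0,"tz":0,"twist":0}
  ]
}}

```text
clock: 5.6
position: [0.4723, -0.354, 0.0786]
ee_rot: [0.157, -3.138, -0.0]
force: [0.5, -0.3, -0.2]
width: 0.008
gripper_force: 0.1
```

Run:
```python
from h import *
a=arm.get_image("scene");b=arm.get_image("top")
f=lambda i,x,y:cv2.resize(i[y:y+80,x:x+90],(390,346),interpolation=2)
cv2.imwrite("pics/c1.png",np.hstack([f(a,70,240),f(b,345,195)])[:,:,::-1])
for cam in("scene","top"):
  for r in arm.place_of(cam,"switch_tip")[:2]: print(cam,r["conf"],np.array(r["point"])*[512,384],ray(cam,r["point"],.083))
```

```text
(no output)
```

View pics/c1.png

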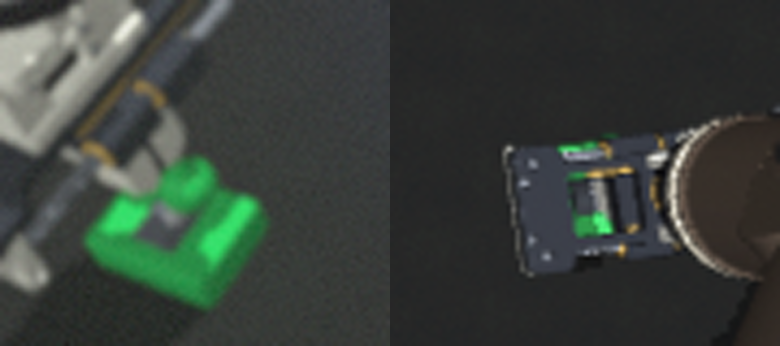

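The ball is ahead of the fingers and moving with them, at about (113,282) in the scene view. I'll push on gently until the stop shows in the force.

{"name": "move_arm", "arguments": {
  "motion": [
    {"tx":-0.003,"ty":0,"tz":0,"twist":0},
    {"tx":0,"ty":0,"tz":0,"twist":0}
  ]
}}

```text
clock: 6.0
position: [0.4739, -0.354, 0.0786]
ee_rot: [0.155, -3.136, -0.001]
force: [-4.5, -0.8, 2.9]
width: 0.003
gripper_force: 2.1
```

Run:
```python
from h import *
i=arm.get_image("scene")[240:320,70:160]
g=(i[:,:,1].astype(int)-i[:,:,0]>40).astype(np.uint8)*255
cv2.imwrite("pics/x.png",i[:,:,::-1])
for p in ((112,281),(113.4,282.2)):
  print(ray("scene",(p[0]/512,p[1]/384),.083))
for k in range(4): print(np.round(arm.observe()["force"],2))
```

```text
[ 0.49210554 -0.35126336  0.083     ]
[ 0.49659899 -0.35194187  0.083     ]
[-5.22 -0.76  2.03]
[-5.22 -0.76  2.03]
[-5.22 -0.76  2.03]
[-5.22 -0.76  2.03]
```

{"name": "move_arm", "arguments": {
  "motion": [
    {"tx":-0.003,"ty":0,"tz":0,"twist":0},
    {"tx":0,"ty":0,"tz":0,"twist":0}
  ]
}}

```text
clock: 6.25
position: [0.4743, -0.3539, 0.0784]
ee_rot: [0.153, -3.132, -0.002]
force: [-13.0, -0.0, 6.8]
width: 0.005
gripper_force: 6.5
```

{"name": "move_arm", "arguments": {
  "motion": [
    {"tx":0.015,"ty":0,"tz":0,"twist":0},
    {"tx":0.025,"ty":0,"tz":0,"twist":0},
    {"tx":0.03,"ty":0,"tz":0,"twist":0},
    {"tx":0.01,"ty":0,"tz":-0.045,"twist":0},
    {"tx":0,"ty":0,"tz":-0.045,"twist":0},
    {"tx":0,"ty":0,"tz":-0.045,"twist":0},
    {"tx":0,"ty":0,"tz":-0.045,"twist":0},
    {"tx":0,"ty":0.045,"tz":0,"twist":0},
    {"tx":0,"ty":0.045,"tz":0,"twist":0},
    {"tx":0,"ty":0.045,"tz":0,"twist":0},
    {"tx":0,"ty":0.045,"tz":0,"twist":0}
  ]
}}

```text
clock: 7.35
position: [0.3802, -0.1806, 0.2589]
ee_rot: [-0.157, 3.136, 0.0]
force: [1.1, 1.1, -0.0]
width: 0.003
gripper_force: 0.0
```

Run:
```python
from h import *
a=arm.get_image("scene");b=arm.get_image("top")
def f(i,x,y,w=90,h=80):return cv2.resize(i[y:y+h,x:x+w],(390,346),interpolation=2)
cv2.imwrite("pics/c2.png",np.vstack([np.hstack([f(a,70,240),f(b,345,195)]),np.hstack([f(b,170,185),f(b,285,170)])])[:590,:,::-1])
pts=[]
for q,z in dict(empty_boss=.066,screwed_boss_b=.066,screws=.011,tray=.008,nuts=.011,switch_tip=.083).items():
  for r in arm.place_of("top",q)[:3]: print(q,round(r["conf"],2),np.round(np.array(r["point"])*[512,384],1),np.round(ray("top",r["point"],z),3)[:2])
go([.512,.238,.26])
```

```text
empty_boss 0.95 [187.9 229.5] [0.505 0.237]
empty_boss 0.4 [219.6 260.2] [0.417 0.147]
screwed_boss_b 0.94 [213.3 195. ] [0.604 0.164]
screwed_boss_b 0.9 [220.4 258.5] [0.422 0.144]
screwed_boss_b 0.57 [251.6 224.7] [0.516 0.055]
screws 0.55 [317.7 189. ] [ 0.622 -0.147]
tray 0.97 [317.3 213.6] [ 0.548 -0.143]
nuts 0.59 [318.3 238.9] [ 0.472 -0.143]
switch_tip 0.4 [397.4 232.8] [ 0.487 -0.355]
t 7.75 p [ 0.3806 -0.1835  0.2588] xaxis yaw -3.044 shift mm [-171.9  406.7   -1.3] twist unit 0 f [-0.3 -0.8  0.4]
```

View pics/c2.png

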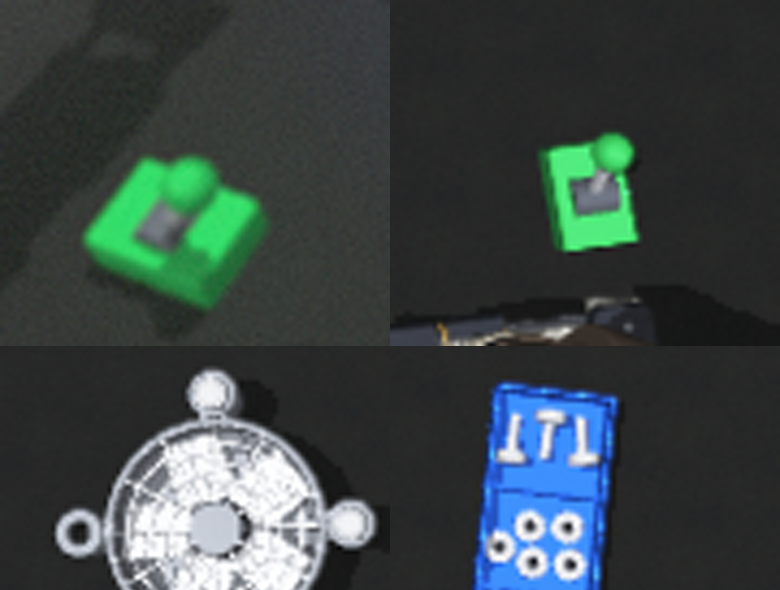

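The crops confirm that the lever is fully over, with the ball on the far side of the block. The empty ring boss is at crop (78,533), and the screws are in the tray's far compartment at crop (550,440). Next I'll go above the boss.

{"name": "move_arm", "arguments": {
  "motion": [
    {"tx":-0.017,"ty":0.0405,"tz":0,"twist":0},
    {"tx":-0.017,"ty":0.0405,"tz":0,"twist":0},
    {"tx":-0.017,"ty":0.0405,"tz":0,"twist":0},
    {"tx":-0.017,"ty":0.0405,"tz":0,"twist":0},
    {"tx":-0.017,"ty":0.0405,"tz":0,"twist":0},
    {"tx":-0.017,"ty":0.0405,"tz":0,"twist":0},
    {"tx":-0.017,"ty":0.0405,"tz":0,"twist":0},
    {"tx":-0.017,"ty":0.0405,"tz":0,"twist":0},
    {"tx":-0.017,"ty":0.0405,"tz":0,"twist":0},
    {"tx":-0.017,"ty":0.0405,"tz":0,"twist":0},
    {"tx":0,"ty":0,"tz":0,"twist":0}
  ]
}}

```text
clock: 8.85
position: [0.5102, 0.2435, 0.2575]
ee_rot: [0.166, -3.137, -0.003]
force: [-0.5, -0.4, -0.4]
width: 0.003
gripper_force: 0.0
```

```bash
python3 -c "
from h import *
for p in ((188,228.2),(187.9,229.5)): print(ray('top',(p[0]/512,p[1]/384),.066))
c=arm.calibration('wrist');save('wrist','w2')
for q in('empty_boss','screwed_boss_a'):
  for r in arm.place_of('wrist',q)[:3]: print(q,r['conf'],np.array(r['point'])*[512,384],ray('wrist',r['point'],.066,c))
go([.51,.237,.102])"
```

```text
[0.50902372 0.23720967 0.066     ]
[0.50532037 0.23746992 0.066     ]
empty_boss 0.64 [247.808  170.1888] [0.51557765 0.23244847 0.066     ]
screwed_boss_a 0.89 [110.592  154.9056] [0.51390007 0.05872163 0.066     ]
screwed_boss_a 0.68 [179.3024 225.2928] [0.60214952 0.1468502  0.066     ]
screwed_boss_a 0.59 [183.3984  85.7088] [0.42215036 0.14770749 0.066     ]
t 9.0 p [0.5099 0.2362 0.2581] xaxis yaw -3.043 shift mm [ -0.3   1.  156.1] twist unit 0 f [ 0.2 -1.1  0.1]
```

View pics/w2.png

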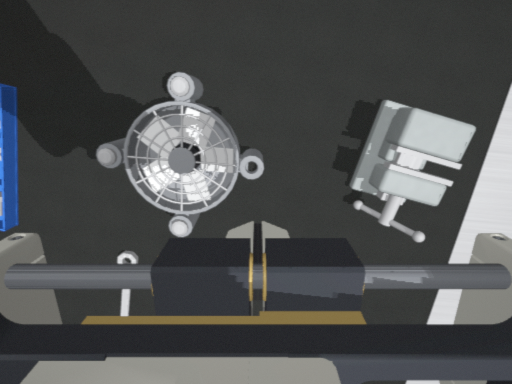

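The wrist view shows the hollow boss at (251,166), which gives about (0.510, 0.237), right under the fingers. I'll descend and hold.

{"name": "move_arm", "arguments": {
  "motion": [
    {"tx":0,"ty":0,"tz":0.04,"twist":0},
    {"tx":0,"ty":0,"tz":0.04,"twist":0},
    {"tx":0,"ty":0,"tz":0.04,"twist":0},
    {"tx":0,"ty":0,"tz":0.036,"twist":0},
    {"tx":0,"ty":0,"tz":0,"twist":0},
    {"tx":0,"ty":0,"tz":0,"twist":0},
    {"tx":0,"ty":0,"tz":0,"twist":0},
    {"tx":0,"ty":0,"tz":0,"twist":0},
    {"tx":0,"ty":0,"tz":0,"twist":0},
    {"tx":0,"ty":0,"tz":0,"twist":0},
    {"tx":0,"ty":0,"tz":0,"twist":0},
    {"tx":0,"ty":0,"tz":0,"twist":0}
  ]
}}

```text
clock: 10.2
position: [0.5094, 0.2377, 0.1029]
ee_rot: [-0.157, 3.138, 0.0]
force: [0.3, 1.2, -0.3]
width: 0.007
gripper_force: 0.0
```

{"name": "move_arm", "arguments": {
  "motion": [
    {"tx":0,"ty":0,"tz":0,"twist":0},
    {"tx":0,"ty":0,"tz":0,"twist":0},
    {"tx":0,"ty":0,"tz":0,"twist":0},
    {"tx":0,"ty":0,"tz":0,"twist":0},
    {"tx":0,"ty":0,"tz":0,"twist":0},
    {"tx":0,"ty":0,"tz":0,"twist":0},
    {"tx":0,"ty":0,"tz":0,"twist":0},
    {"tx":0,"ty":0,"tz":0,"twist":0},
    {"tx":0,"ty":0,"tz":0,"twist":0},
    {"tx":0,"ty":0,"tz":0,"twist":0},
    {"tx":0,"ty":0,"tz":0,"twist":0},
    {"tx":0,"ty":0,"tz":0,"twist":0}
  ]
}}

```text
clock: 11.4
position: [0.5094, 0.2376, 0.1027]
ee_rot: [-0.157, 3.138, 0.0]
force: [-0.7, 0.5, -1.2]
width: 0.004
gripper_force: 0.0
```

{"name": "move_arm", "arguments": {
  "motion": [
    {"tx":0,"ty":0,"tz":0,"twist":0},
    {"tx":0,"ty":0,"tz":0,"twist":0},
    {"tx":0,"ty":0,"tz":0,"twist":0},
    {"tx":0,"ty":0,"tz":0,"twist":0},
    {"tx":0,"ty":0,"tz":0,"twist":0},
    {"tx":0,"ty":0,"tz":0,"twist":0},
    {"tx":0,"ty":0,"tz":-0.045,"twist":0},
    {"tx":0,"ty":0,"tz":-0.045,"twist":0},
    {"tx":0,"ty":0,"tz":-0.045,"twist":0},
    {"tx":0,"ty":0,"tz":-0.025,"twist":0}
  ]
}}

```text
clock: 12.4
position: [0.5104, 0.238, 0.2667]
ee_rot: [-0.156, 3.134, 0.003]
force: [0.1, -0.4, -0.1]
width: 0.004
gripper_force: 0.0
```

```bash
python3 -c "
from h import *
for p in ((321.7,190.8),(322.4,191.7)): print(ray('top',(p[0]/512,p[1]/384),.02))
go([.615,-.155,.26])"
```

```text
[ 0.61573977 -0.15732488  0.02      ]
[ 0.61297284 -0.15933542  0.02      ]
t 12.4 p [0.5104 0.238  0.2667] xaxis yaw -3.042 shift mm [ -65.  -401.4    6.1] twist unit 0 f [ 0.1 -0.4 -0.1]
```

{"name": "move_arm", "arguments": {
  "motion": [
    {"tx":-0.0065,"ty":-0.04,"tz":0,"twist":0},
    {"tx":-0.0065,"ty":-0.04,"tz":0,"twist":0},
    {"tx":-0.0065,"ty":-0.04,"tz":0,"twist":0},
    {"tx":-0.0065,"ty":-0.04,"tz":0,"twist":0},
    {"tx":-0.0065,"ty":-0.04,"tz":0,"twist":0},
    {"tx":-0.0065,"ty":-0.04,"tz":0,"twist":0},
    {"tx":-0.0065,"ty":-0.04,"tz":0,"twist":0},
    {"tx":-0.0065,"ty":-0.04,"tz":0,"twist":0},
    {"tx":-0.0065,"ty":-0.04,"tz":0,"twist":0},
    {"tx":-0.0065,"ty":-0.04,"tz":0,"twist":0},
    {"tx":0,"ty":0,"tz":0,"twist":0},
    {"tx":0,"ty":0,"tz":0,"twist":0}
  ]
}}

```text
clock: 13.6
position: [0.6136, -0.1551, 0.2623]
ee_rot: [0.153, -3.137, 0.0]
force: [-0.0, 1.2, 0.8]
width: 0.005
gripper_force: 0.0
```

```bash
python3 -c "
from h import *
c=arm.calibration('wrist');save('wrist','w3')
for q,z in(('screws',.011),('washers',.011),('nuts',.011),('tray',.008)):
  for r in arm.place_of('wrist',q)[:2]: print(q,r['conf'],np.array(r['point'])*[512,384],ray('wrist',r['point'],z,c))
go([.615,-.156,.07])"
```

```text
screws 0.91 [259.7888 162.7008] [ 0.6205436 -0.1504233  0.011    ]
screws 0.62 [268.288  109.5936] [ 0.54361131 -0.14608356  0.011     ]
washers 0.92 [266.5984 108.4032] [ 0.54223873 -0.14862259  0.011     ]
nuts 0.77 [278.9888  62.0928] [ 0.48118605 -0.13844545  0.011     ]
tray 0.75 [265.0112 113.8944] [ 0.55000607 -0.14996666  0.008     ]
t 13.85 p [ 0.6139 -0.1523  0.2628] xaxis yaw -3.04 shift mm [ -0.7  -3.9 192.8] twist unit 0 f [ 0.8 -0.1 -0.1]
```

View pics/w3.png

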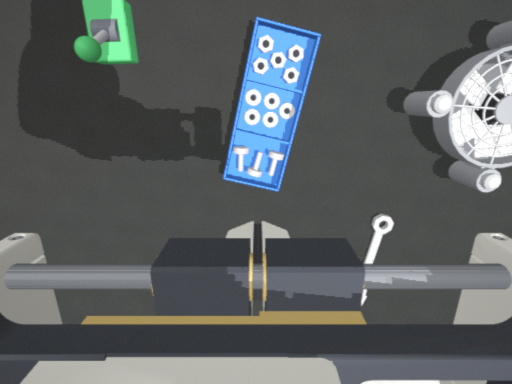

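The wrist view shows the screws' compartment centred at (258,160), which gives about (0.616, -0.154), again below the fingers. I'll descend there and hold.

{"name": "move_arm", "arguments": {
  "motion": [
    {"tx":-0.002,"ty":-0.002,"tz":0.04,"twist":0},
    {"tx":0,"ty":0,"tz":0.04,"twist":0},
    {"tx":0,"ty":0,"tz":0.04,"twist":0},
    {"tx":0,"ty":0,"tz":0.04,"twist":0},
    {"tx":0,"ty":0,"tz":0.035,"twist":0},
    {"tx":0,"ty":0,"tz":0,"twist":0},
    {"tx":0,"ty":0,"tz":0,"twist":0},
    {"tx":0,"ty":0,"tz":0,"twist":0},
    {"tx":0,"ty":0,"tz":0,"twist":0},
    {"tx":0,"ty":0,"tz":0,"twist":0},
    {"tx":0,"ty":0,"tz":0,"twist":0},
    {"tx":0,"ty":0,"tz":0,"twist":0}
  ]
}}

```text
clock: 15.05
position: [0.6163, -0.1557, 0.0682]
ee_rot: [-0.157, 3.137, -0.0]
force: [0.7, -0.8, 0.2]
width: 0.004
gripper_force: 0.0
```

{"name": "move_arm", "arguments": {
  "motion": [
    {"tx":0,"ty":0,"tz":0,"twist":0},
    {"tx":0,"ty":0,"tz":0,"twist":0},
    {"tx":0,"ty":0,"tz":0,"twist":0},
    {"tx":0,"ty":0,"tz":0,"twist":0},
    {"tx":0,"ty":0,"tz":0,"twist":0},
    {"tx":0,"ty":0,"tz":0,"twist":0},
    {"tx":0,"ty":0,"tz":0,"twist":0},
    {"tx":0,"ty":0,"tz":0,"twist":0},
    {"tx":0,"ty":0,"tz":0,"twist":0},
    {"tx":0,"ty":0,"tz":0,"twist":0},
    {"tx":0,"ty":0,"tz":0,"twist":0},
    {"tx":0,"ty":0,"tz":0,"twist":0}
  ]
}}

```text
clock: 16.25
position: [0.616, -0.1557, 0.0677]
ee_rot: [0.157, -3.138, -0.0]
force: [-1.5, -0.0, 0.1]
width: 0.01
gripper_force: 0.0
```

{"name": "move_arm", "arguments": {
  "motion": [
    {"tx":0,"ty":0,"tz":0,"twist":0},
    {"tx":0,"ty":0,"tz":0,"twist":0},
    {"tx":0,"ty":0,"tz":0,"twist":0},
    {"tx":0,"ty":0,"tz":0,"twist":0},
    {"tx":0,"ty":0,"tz":0,"twist":0},
    {"tx":0,"ty":0,"tz":0,"twist":0},
    {"tx":0,"ty":0,"tz":0,"twist":0},
    {"tx":0,"ty":0,"tz":0,"twist":0},
    {"tx":0,"ty":0,"tz":0,"twist":0},
    {"tx":0,"ty":0,"tz":0,"twist":0}
  ]
}}

```text
clock: 17.25
position: [0.6161, -0.1557, 0.0677]
ee_rot: [-0.157, 3.138, 0.0]
force: [0.4, 0.3, -0.3]
width: 0.003
gripper_force: 0.0
```

```bash
python3 -c "
from h import *
go([.616,-.154,.068]);print(arm.sign_off())"
```

```text
t 17.25 p [ 0.6161 -0.1557  0.0677] xaxis yaw -3.042 shift mm [-0.1  1.7 -0.3] twist unit 0 f [ 0.4  0.3 -0.3]
the job is handed in; nothing more can be done
None
```

I pushed the switch lever to its off stop, pointed at the empty boss and then at the screws' compartment for over two seconds each, and handed the job in at 17 s while still pointing there (no verdict was returned).

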